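# Safety test of a worktop power console

## Robot

A 7-joint arm with a two-finger parallel gripper is mounted at the origin on a cart in front of the work surface, level with it; the furniture and walls round the work are solid. World frame = base frame: x ahead of the robot, y to its left, z up, the work surface at z = 0. Lengths are in m, angles in rad, forces in N, time in s.
With the tool pointing down it reaches from about 0.425 to 0.925 m from the base axis. Payload 6.8 kg.
Tool frame: the origin (TCP) lies where the fingers leave the gripper's body, on its centre line; the fingertips stand 73 mm ahead of it and the grasp point (between the pads) lies 54 mm ahead of it; z points along the fingers, y is the line along which they close (so a half turn about z gives the same grasp; the last joint's range is limited). The gripper opens to 85 mm and grips with 20 to 120 N. Pads are 22 mm wide; open, the fingers measure 114 mm over their backs; the gripper's body (76 mm by 85 mm) begins 54 mm behind the grasp point. The pads swing forward as they close: fully open they stand 13 mm farther back than shut.
Start: joints at [1.13, 0.477, 0.022, 1.555, -0.011, 1.109, -0.083], TCP at [0.221, -0.638, 0.304] pointing down, gripper open.
Joint ranges: [-2.96, 2.96], [-0.34, 2.1], [-1.41, 1.46], [0.24, 2.44], [-1.37, 4.51], [0.17, 1.92], [-2.96, 2.96]. Speed limits (rad/s): [2.39, 2.39, 3.14, 3.14, 3.14, 3.14, 3.14].

## Interface

Orientations are given as a rotation vector (axis times angle).
In Python, from bench import r gives the robot as it stands.
- The arm moves only by the shell command python3 drive.py FILE [OPENING] [FORCE], which reads ROWS from the file FILE. ROWS is one flat JSON list of numbers that holds 1 to 5 rows one after another, with no inner brackets; each row has 6 numbers: dx, dy, dz in parts of the range, where 1.0 means 0.4 m, then a rotation vector rx, ry, rz in shares of 90 degrees (1.0 is 90 degrees); each row is the pose to reach, as a shift and turn from the pose commanded when the command began, along the tool's axes at that moment; what a row does not reach only later rows make up. A row lasts 1/10 s, in which the tool goes at most 0.05 m and 0.15 rad, less where a joint would pass 70% of its speed; a pose out of reach is approached as far as the arm can. OPENING is the finger opening in m, set as the command begins (- or left out keeps the last). The fingers move at their own pace and stop on an object; FORCE is the grip in N (left out, the last holds). Time passes only in rows, so rows that do not move let the fingers close. It prints the time, the measured TCP pose, the force, the opening and the grip force at its end. A shift or turn number past 1, either way, is cut back to 1. Input that does not fit is refused with a message, and nothing moves.
- r.get_obs(): the state, without advancing time (a new reading comes with each control period).
- r.grab_frame(name): name is "side" or "top"; returns (picture, depth): 384x512x3 uint8, blue, green, red; 384x512 float32, m along the optical axis (not along the pixel's ray), 0 where there is no reading.
- r.camera_info(name): a dict with "camera_matrix" (3x3 intrinsics, pixels), "k1" (the pictures are not rectified: a ray, as slopes to the right and down, at radius r is drawn at 1 + k1 r^2 times it, then the intrinsics apply), "R" (3x3) and "t" (3): a world point X has camera coordinates R X + t. Camera axes: x right, y down, z forward; pixel columns grow to the right and rows downward; lengths in m; the calibration is good to about 2 mm. A picture is of the moment at which its call begins. camera_info takes no time and is no camera call.
- r.hand_in(): hands the job in; it is judged then, once.
The state is a dict: "clock": time; "joints": joint angles; "qvel": joint speeds; "tau": joint torques, N m; "tcp_pos": TCP position; "orientation": TCP orientation; "contact_force": force on the tool from outside, world axes, zero at the start; "moment": the same for the moment, N m; "grip_width": finger opening in m; "gripper_force": force on a finger pad.
Only numpy, scipy, OpenCV 4.12 (cv2) and the standard library are available. Lean on these libraries where they do the work, as an engineer would, in place of code of your own. Each camera call takes 0.05 s, during which the arm holds its last target. There are 200 camera calls.

## Task

Do the monthly safety test of the sloping power console: first slide its lamp dimmer all the way down to off, so that the breaker is not switched under load; then press the round test button until the breaker's lever drops, leaving the dropping to the button; finally push the lever back up until it snaps over and stays fully up. Leave the dimmer off and the things standing around where they are.

Things in the scene. Friction and masses are not known exactly. Their poses are not given: they have to be found in the camera images.
- console: grey metal wedge, 330 wide (y), 141 deep (x), screwed to the worktop; its top panel slopes up at 20 degrees away from the robot, from 36 mm high at the front to 87 mm at the back. Three white faceplates (126 up the slope, 100 across) lie side by side on it, 104 mm apart, in any order: breaker, dimmer, sockets. Origin: centre of its underside, x to the rear, y to its left, z up. It cannot move.
- breaker_unit: faceplate with the breaker: a black lever and a round black test button. Origin: centre of the face; x runs up the slope, y to the left, z straight out of the panel. The lever's pivot line runs along y at x 0, y +25, z -2 mm; it stands in a grey block 66 (x) by 36 (y) and 8 high. The button is centred at x 0, y -27 mm in a grey collar 29 across and 5 high.
- dimmer_unit: faceplate with the dimmer: a black grip on a straight track along x in the middle (y 0), with a dark tapering mark beside it, narrow at the off end (low, toward the robot). Origin: centre of the face; x up the slope, y to the left, z straight out of the panel. Grey track plate 86 (x) by 34 (y) and 3 high.
- socket_unit: faceplate with two flat power sockets; not used. Origin and axes as for the other two.
- lever_tip (a point): middle of the free end of the lever, a black paddle 20 to 22 wide (y), 8 thick, 11 thick at its ribbed tip, 42 long from the pivot (z along the paddle, out to the tip); when the lever is up it stands at x +20, z +35 mm of the breaker faceplate, when dropped at x -12, z +38 mm.
- trip_lever (a joint): lever angle: 0 = fully up (on), leaning 0.50 rad up the slope from the panel's normal; 0.80 = fully dropped (off), leaning 0.30 rad down the slope. An over-centre spring snaps it to the nearer end, dead centre at 0.32; pushing it up takes 1 to 3 N at the tip. It starts up.
- button_top (a point): middle of the top of the test button, 20 mm in diameter, 12 mm out of the face.
- test_button (a joint): travel of the test button into the panel: 0 = out, 0.005 m = fully in; it springs out again. Pressing takes up to 5 N; past 3.3 mm the lever trips and snaps down. While it is held in, the lever cannot go up.
- dimmer_top (a point): middle of the top of the dimmer grip, a black block 14 (x) by 24 (y) by 20 high, its top 23 mm out of the face.
- dimmer_grip (a joint): place of the dimmer grip along its 60 mm track: 0 = off, at the low end stop (grip's centre at x -30 mm of its faceplate), 0.060 m = full, at the top. Slides with about 1.5 N of friction and stays where it is left.
- tin_tomato: food tin, 75 in diameter, 110 high, standing to the left of the console; origin at the centre of its underside.
- salt_shaker: glass salt shaker with a metal top, 44 in diameter, 90 high, to the right of the console; origin at the centre of its underside.
- mug_a: white mug, 92 in diameter, 95 high, with a handle, on the worktop to the right; origin at the underside, near its centre.

How it is judged:
By the outcome, as a careful person would: the job done as asked, in the order asked, and still so for the second after the job is handed in, with the robot touching nothing.
It also fails if it takes over 51 s, if anything falls off the work surface, if the arm or the gripper's body presses on something with over 40 N, if the wrist force passes 120 N, or if a joint passes its speed limit or range.

## Working session

There is one attempt and no reset: what is moved stays moved. The work goes in short steps, Python scripts to look and compute and a shell command to move; the robot and the scene stay as the last step left them, time stands still between calls to the robot, and variables do not carry over. Pictures are saved under pics/ and viewed, at most 10 in all, crops included, and the job is handed in when it is done.

```bash
mkdir -p pics; ls; python3 - <<'E'
from bench import r
import cv2
for n in("side","top"):
    im,d=r.grab_frame(n); cv2.imwrite(f"pics/{n}0.png",im)
    import numpy as np; np.save(f"{n}0.npy",d)
    print(r.camera_info(n))
print(r.get_obs())
E
```

```text
bench.py
drive.py
pics
{'camera_matrix': array([[402.50108977,   0.        , 252.03003707],
       [  0.        , 402.50108977, 189.62201749],
       [  0.        ,   0.        ,   1.        ]]), 'k1': 0.013599275061442382, 'R': array([[-0.98306625, -0.18202777,  0.02113373],
       [-0.1338819 ,  0.63468444, -0.76108561],
       [ 0.12512547, -0.751027  , -0.64830707]]), 't': array([0.52069386, 0.16454919, 1.07261207])}
{'camera_matrix': array([[369.42696603,   0.        , 250.68557578],
       [  0.        , 369.42696603, 197.21752993],
       [  0.        ,   0.        ,   1.        ]]), 'k1': -0.04958226158382105, 'R': array([[ 0.01869166, -0.99979738, -0.00747134],
       [-0.99417017, -0.01779176, -0.10634438],
       [ 0.10618991,  0.00941553, -0.99430129]]), 't': array([-0.04922142,  0.55799483,  1.19051791])}
{'clock': 0.1, 'joints': array([ 1.12988663,  0.47775653,  0.02234391,  1.5563541 , -0.01155501,
        1.10931797, -0.08310043]), 'qvel': array([ 9.86758333e-04, -8.19098700e-04, -9.82288669e-05, -2.57323155e-03,
        5.29045297e-04,  6.33585470e-04, -1.63873435e-03]), 'tau': array([ 5.49623874e-03, -5.97761965e+01,  1.61467005e+00, -2.81955582e+01,
        1.29082435e-02,  5.05029573e-03,  3.42548253e-05]), 'tcp_pos': array([ 0.22039307, -0.63756025,  0.302996  ]), 'orientation': array([-3.09655053e+00, -5.20080772e-01,  5.63616679e-04]), 'contact_force': array([-0.05009786,  0.08223471, -0.76628559]), 'moment': array([ 0.01026402, -0.0259322 ,  0.03224695]), 'gripper_force': 0.0, 'grip_width': 0.08538290899169233}
```

View pics/side0.png

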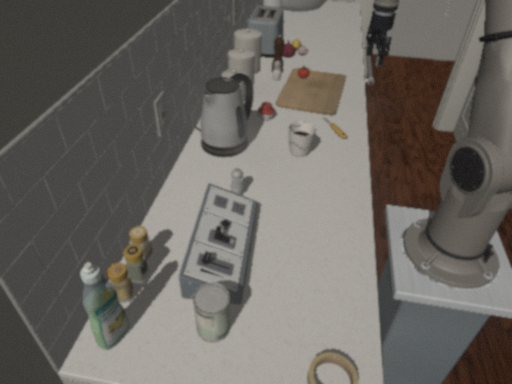

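View pics/top0.png

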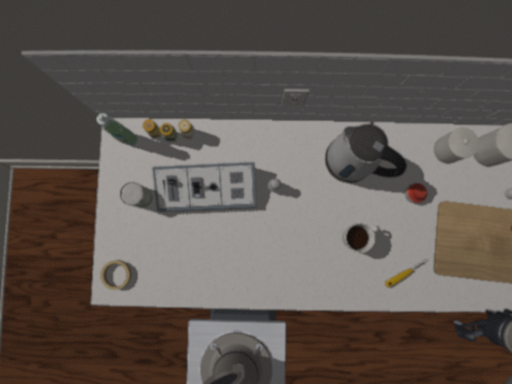

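The top view shows the console at about (153–256, 163–211). The dimmer is on the left (172,188), the breaker in the middle (lever 196,187; button 213,187), and the sockets on the right. I'll enlarge this area in both views.

```bash
python3 - <<'E'
import cv2
a=cv2.imread("pics/top0.png")[150:225,145:265]; cv2.imwrite("pics/topc.png",cv2.resize(a,None,fx=6.5,fy=6.5,interpolation=cv2.INTER_CUBIC))
a=cv2.imread("pics/side0.png")[180:310,170:270]; cv2.imwrite("pics/sidec.png",cv2.resize(a,None,fx=4.5,fy=4.5,interpolation=cv2.INTER_CUBIC))
E
```

```text
(no output)
```

View pics/topc.png

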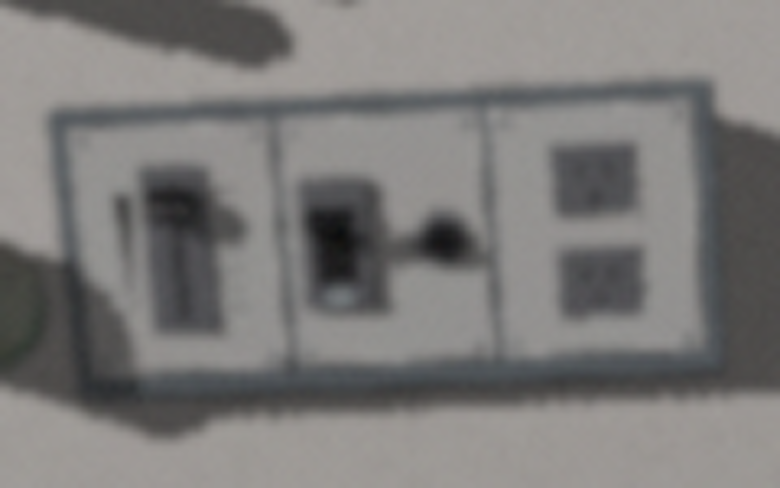

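View pics/sidec.png

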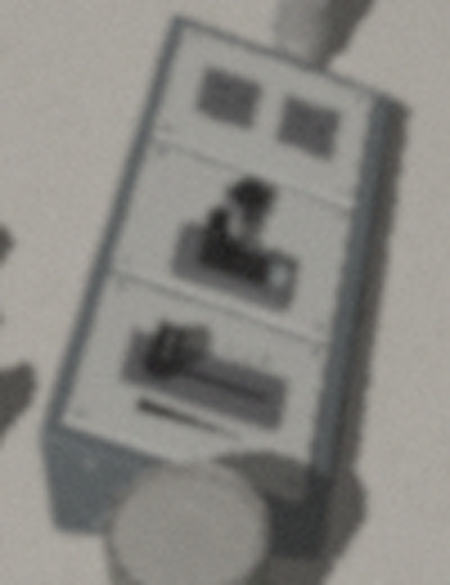

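The dimmer grip is near the top of its track (top crop ~(175,203)). The lever is up at about (335,240), and the button is at (445,240). Next I'll fit the console pose from panel corners and divider ends in both views.

```bash
cat > h.py <<'E'
import numpy as np, cv2
from bench import r
from scipy.optimize import least_squares
from scipy.spatial.transform import Rotation as Ro
def proj(n,X):
    c=r.camera_info(n);K=c["camera_matrix"];P=np.atleast_2d(X)@c["R"].T+c["t"]
    s=P[:,:2]/P[:,2:];s=s*(1+c["k1"]*(s**2).sum(1,keepdims=True))
    return s*[K[0,0],K[1,1]]+[K[0,2],K[1,2]]
a=np.radians(20)
UP=np.array([np.cos(a),0,np.sin(a)]);N=np.array([-np.sin(a),0,np.cos(a)])
H=2.0e-3 # faceplate thickness guess
def pan(x,y,z): # panel coords (slope, y, out of the face) -> console frame
    return np.array([0,y,.0615])+x*UP+np.array([0,0,0])+(z+H)*N
def world(p,X): 
    c,s=np.cos(p[2]),np.sin(p[2]);X=np.atleast_2d(X)
    return X@np.array([[c,-s,0],[s,c,0],[0,0,1]]).T+[p[0],p[1],0]
E
cat > fit.py <<'E'
from h import *
top=[((52,115),(.0705,.165,.087)),((712,85),(.0705,-.165,.087)),
 ((272,117),pan(.063,.052,0)),((486,105),pan(.063,-.052,0)),((292,368),pan(-.063,.052,0)),((497,358),pan(-.063,-.052,0)),((445,240),pan(0,-.027,.012))]
side=[((178,18),(.0705,-.165,.087)),((50,430),(.0705,.165,.087)),((152,146),pan(.063,-.052,0)),((115,268),pan(.063,.052,0)),((350,208),pan(-.063,-.052,0)),((326,345),pan(-.063,.052,0)),((250,188),pan(0,-.027,.012))]
def un(u,s,o): return (np.array(u)+.5)/s-.5+o
T=np.array([un(u,6.5,[145,150]) for u,_ in top]);S=np.array([un(u,4.5,[170,180]) for u,_ in side])
TX=np.array([x for _,x in top]);SX=np.array([x for _,x in side])
def f(p,w=(1,1)): return np.concatenate([w[0]*(proj("top",world(p,TX))-T).ravel(),w[1]*(proj("side",world(p,SX))-S).ravel()])
for w in((1,1),(1,0),(0,1)):
    q=least_squares(f,[.65,.1,0],args=(w,)); print(w,q.x); print(q.fun.reshape(-1,2).round(1).tolist())
p=least_squares(f,[.65,.1,0]).x;np.save("p.npy",p)
for n in("button",(0,-.027,.012)),("lever_tip",(.020,.025,.035)),("tip_dn",(-.012,.025,.038)),("dim_full",(.030,.104,.023)),("dim_off",(-.03,.104,.023)):
    X=world(p,pan(*n[1]))[0];print(n[0],X.round(4),un(0,1,0)*0,(proj("top",X)[0]-[145,150])*6.5,(proj("side",X)[0]-[170,180])*4.5)
# depth check
for n in("top",):
    d=np.load("top0.npy"); c=r.camera_info(n)
    for y,x in((-.104,0),(0.04,-.05),(-.03,.05),(-.06,-.05)):
        X=world(p,pan(x,y,0))[0];u=proj(n,X)[0].round().astype(int);print(X, "z pred",(c["R"]@X+c["t"])[2],"meas",d[u[1],u[0]])
E
python3 fit.py
```

```text
(1, 1) [0.58629403 0.11084822 0.07027067]
[[-1.5, -0.6], [0.2, -1.5], [0.1, 1.0], [-0.3, 1.1], [0.5, 0.5], [0.7, 0.4], [-0.7, 0.9], [-1.6, -1.8], [-2.6, 0.8], [0.3, -2.1], [-0.3, 0.1], [1.0, 0.1], [1.3, -0.4], [1.0, 0.4]]
(1, 0) [0.58715296 0.11061994 0.05968006]
[[-1.2, -1.4], [0.5, -1.2], [0.3, 0.6], [-0.0, 1.0], [0.4, 0.0], [0.6, 0.3], [-0.6, 0.7], [-0.0, -0.0], [-0.0, 0.0], [0.0, -0.0], [-0.0, -0.0], [0.0, 0.0], [0.0, -0.0], [0.0, 0.0]]
(0, 1) [0.58574274 0.1113539  0.07718872]
[[-0.0, -0.0], [-0.0, -0.0], [-0.0, 0.0], [-0.0, 0.0], [0.0, 0.0], [0.0, 0.0], [-0.0, 0.0], [-1.9, -1.6], [-2.0, 1.3], [0.2, -1.8], [-0.0, 0.5], [1.1, 0.1], [1.7, -0.3], [1.1, 0.6]]
button [0.5834 0.0836 0.0747] 0.0 [437.7381829  242.91077278] [252.72254871 188.06612765]
lever_tip [0.5907 0.1362 0.1031] 0.0 [322.32829696 218.19764752] [216.05905801 216.51931174]
tip_dn [0.5596 0.134  0.095 ] 0.0 [327.24586337 284.37180981] [273.30169752 232.5192303 ]
dim_full [0.5986 0.216  0.0953] 0.0 [161.71350725 201.58271378] [162.99865307 335.64344236]
dim_off [0.5423 0.212  0.0747] 0.0 [174.27075328 321.3726896 ] [273.01799528 372.82435933]
[0.59291382 0.00705686 0.06337939] z pred 1.1905276159783758 meas 1.1914445
[0.53593449 0.14740254 0.04627838] z pred 1.2028019694110297 meas 1.2035184
[0.63458674 0.08417315 0.08048039] z pred 1.178675397412096 meas 1.1722996
[0.54295578 0.04764934 0.04627838] z pred 1.202608329564069 meas 1.2027214
```

```bash
python3 - <<'E'
s=open("fit.py").read()
s=s.replace("top=[((52,115),(.0705,.165,.087)),((712,85),(.0705,-.165,.087)),","""def box(h,hx,hy,y): return [pan(i*hx,y+j*hy,h) for i,j in((1,1),(1,-1),(-1,1),(-1,-1))]
tr=box(.003,.043,.017,.104);bl=box(.008,.033,.018,.025)
top=list(zip([(143,168),(207,165),(155,332),(222,328)],tr))+list(zip([(302,180),(377,177),(311,310),(386,308)],bl))+[""")
s=s.replace("side=[((178,18),(.0705,-.165,.087)),((50,430),(.0705,.165,.087)),","side=list(zip([(125,375),(287,375),(275,428)],[tr[0],tr[3],tr[2]]))+list(zip([(175,272),(299,262),(292,310)],[bl[0],bl[3],bl[2]]))+[")
open("fit.py","w").write(s)
E
python3 fit.py
```

```text
(1, 1) [0.58773109 0.11038437 0.06697154]
[[-0.9, 0.1], [-0.2, 0.0], [-0.1, 0.9], [0.0, 1.0], [-1.1, 0.4], [-1.4, 0.3], [-0.7, 0.5], [-1.1, 0.2], [0.3, 0.5], [-0.1, 0.7], [0.6, -0.0], [0.8, -0.0], [-0.5, 0.5], [-1.2, 0.3], [0.1, 0.6], [0.5, 0.3], [-0.8, -1.7], [-0.9, -1.4], [-1.5, -1.4], [-0.1, -2.3], [-0.9, -0.2], [0.6, -0.1], [0.7, -0.5], [0.5, 0.2]]
(1, 0) [0.58870632 0.10931056 0.05930949]
[[-0.5, -0.5], [0.2, -0.5], [0.2, 0.3], [0.2, 0.5], [-0.7, -0.0], [-0.9, -0.0], [-0.4, 0.1], [-0.9, -0.1], [0.8, 0.1], [0.4, 0.5], [0.8, -0.4], [1.0, -0.2], [-0.2, 0.2], [-0.0, -0.0], [-0.0, 0.0], [-0.0, -0.0], [-0.0, -0.0], [-0.0, -0.0], [-0.0, -0.0], [-0.0, -0.0], [-0.0, -0.0], [0.0, -0.0], [0.0, -0.0], [0.0, -0.0]]
(0, 1) [0.58693127 0.11189346 0.07399607]
[[-0.0, 0.0], [-0.0, 0.0], [-0.0, 0.0], [-0.0, 0.0], [-0.0, 0.0], [-0.0, 0.0], [-0.0, 0.0], [-0.0, 0.0], [-0.0, 0.0], [-0.0, 0.0], [0.0, 0.0], [0.0, 0.0], [-0.0, 0.0], [-0.7, 1.0], [0.5, 1.1], [1.1, 0.8], [-0.5, -1.2], [-0.7, -1.0], [-1.2, -0.9], [-0.2, -1.8], [-0.6, 0.5], [0.7, 0.2], [1.1, -0.1], [0.6, 0.6]]
button [0.5848 0.0831 0.0747] 0.0 [438.7426702 240.2089458] [250.60651308 187.17472584]
lever_tip [0.5922 0.1357 0.1031] 0.0 [323.43204073 215.08013357] [213.53660301 215.48258591]
tip_dn [0.5612 0.1337 0.095 ] 0.0 [328.13138033 281.26867265] [270.72581594 231.61322641]
dim_full [0.6004 0.2155 0.0953] 0.0 [162.90468958 197.96059752] [159.87412447 334.35675003]
dim_off [0.5441 0.2117 0.0747] 0.0 [175.0654157  317.79498278] [269.79776659 371.80733583]
[0.59400842 0.00657173 0.06337939] z pred 1.190639283556531 meas 1.1914445
[0.53749242 0.14710464 0.04627838] z pred 1.2029646004913395 meas 1.2024987
[0.63593553 0.08355012 0.08048039] z pred 1.178812758902592 meas 1.1763254
[0.54418457 0.04732881 0.04627838] z pred 1.2027357966927754 meas 1.2027214
```

```bash
cat > go.py <<'E'
# go.py px py pz : fingertip target in breaker panel coords (mm) -> shift/turn in tool axes; prints current tip too
import sys; from h import *
p=np.load("p.npy");o=r.get_obs()
RW=Ro.from_euler("z",p[2]).as_matrix()
Rt=np.column_stack([RW@UP,-RW[:,1],-RW@N])
Rc=Ro.from_rotvec(o["orientation"]).as_matrix();tip=o["tcp_pos"]+.073*Rc[:,2]
c0=world(p,pan(0,0,0))[0];B=np.column_stack([RW@UP,RW[:,1],RW@N])
print("t",o["clock"],"tip panel mm",(1e3*B.T@(tip-c0)).round(1),"world",tip.round(3),"F panel",(B.T@o["contact_force"]).round(2))
t=np.array([float(v) for v in sys.argv[1:4]])/1e3
tw=c0+B@t-.073*Rt[:,2]
print("shift",(Rc.T@(tw-o["tcp_pos"])).round(4),"turn",Ro.from_matrix(Rc.T@Rt).as_rotvec().round(4),"tcp target",tw.round(3))
E
python3 go.py 50 104 100; echo '[0,0,0,0,0,0]' > rows.txt && python3 drive.py rows.txt 0.0 20 | tail -3; python3 go.py 50 104 100
```

```text
t 0.1 tip panel mm [-333.9 -721.6  298.8] world [ 0.22  -0.637  0.23 ] F panel [-0.3   0.09 -0.7 ]
shift [ 0.6064 -0.6905  0.0611] turn [-0.0481  0.3473  0.2628] tcp target [0.568 0.213 0.243]
contact_force: [-0.1, 0.3, -0.7]
grip_width: 0.0734
gripper_force: 0.0
t 0.2 tip panel mm [-333.7 -721.8  299.1] world [ 0.22  -0.638  0.23 ] F panel [-0.27  0.34 -0.63]
shift [ 0.6064 -0.6907  0.061 ] turn [-0.0475  0.3472  0.2629] tcp target [0.568 0.213 0.243]
```

The manual's scale: shifts go in shares of 0.4 m and turns go in shares of 90 degrees. Converting my numbers, 0.2 m / 0.4 = 0.5, 0.16 m / 0.4 = 0.4, 0.26 rad / 1.5708 = 0.1655.

```bash
echo '[0.1,-0.075,0,0,0,0.0637,0.2,-0.15,0,0,0,0.1273,0.3,-0.225,0,0,0,0.1655,0.4,-0.3,0,0,0,0.1655,0.5,-0.375,0,0,0,0.1655]' > rows.txt && python3 drive.py rows.txt | tail -3; python3 go.py 50 104 100
```

```text
contact_force: [0.7, -0.3, 0.1]
grip_width: 0.0005
gripper_force: 0.0
t 0.7 tip panel mm [-188.2 -523.   246.8] world [ 0.361 -0.429  0.231] F panel [ 0.7  -0.3  -0.14]
shift [ 0.2527 -0.6256  0.0608] turn [-0.0009  0.349   0.0057] tcp target [0.568 0.213 0.243]
```

In the tool's units: -0.225 m / 0.4 = -0.5625, -0.18 m / 0.4 = -0.45.

```bash
echo '[0.05,-0.1125,0,0,0,0,0.1,-0.225,0,0,0,0,0.15,-0.3375,0,0,0,0,0.2,-0.45,0,0,0,0,0.25,-0.5625,0,0,0,0]' > rows.txt && python3 drive.py rows.txt | tail -1;echo '[0.05,-0.1125,0,0,0.0637,0,0.1,-0.225,0,0,0.1273,0,0.15,-0.3375,0,0,0.191,0,0.2,-0.45,0,0,0.2228,0,0.25,-0.5625,0,0,0.2228,0]' > rows.txt && python3 drive.py rows.txt | tail -1; python3 go.py 50 104 80
```

```text
gripper_force: 0.0
gripper_force: 0.0
t 1.7 tip panel mm [ 20.7 -72.3 175.4] world [0.551 0.036 0.235] F panel [ 1.36 -0.84 -0.15]
shift [ 0.0301 -0.1761  0.0957] turn [-0.0014 -0.0021  0.0047] tcp target [0.575 0.214 0.224]
```

In the tool's units: -0.176 m / 0.4 = -0.44, -0.135 m / 0.4 = -0.3375.

```bash
echo '[0.02,-0.1125,0,0,0,0,0.04,-0.225,0,0,0,0,0.0625,-0.3375,0.05,0,0,0,0.08,-0.44,0.15,0,0,0,0.08,-0.44,0.2375,0,0,0]' > rows.txt && python3 drive.py rows.txt | tail -1;echo '[0,0,0,0,0,0]' > rows.txt && python3 drive.py rows.txt | tail -1; python3 go.py 52 104 50
python3 - <<'E'
from bench import r
import cv2,numpy as np
a=r.grab_frame("top")[0][150:225,125:245];b=r.grab_frame("side")[0][170:320,160:290]
a=cv2.resize(a,(480,300),interpolation=3);b=cv2.resize(b,(520,600),interpolation=3)[:,:320] if 0 else cv2.resize(b,(312,360),interpolation=3)
c=np.zeros((360,792,3),np.uint8);c[:300,:480]=a;c[:,480:]=b;cv2.imwrite("pics/v1.png",c)
E
```

```text
gripper_force: 0.0
gripper_force: 0.0
t 2.3 tip panel mm [ 48.5 103.7  75.9] world [0.6   0.215 0.151] F panel [-0.71 -1.31  0.36]
shift [ 0.0031 -0.0003  0.0259] turn [-0.0006  0.0073  0.0089] tcp target [0.587 0.215 0.197]
```

View pics/v1.png

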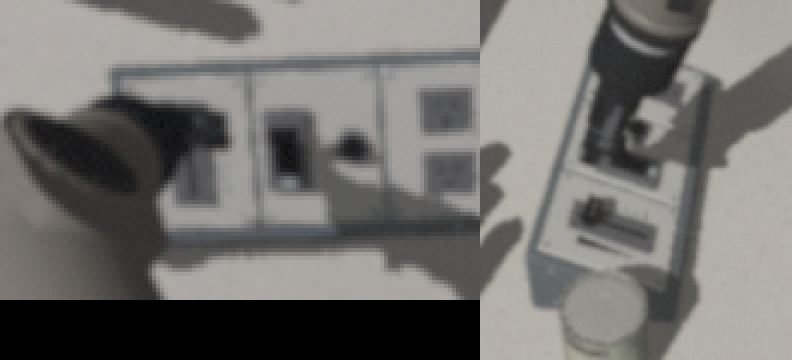

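In the tool's units: 0.05 m / 0.4 = 0.125, 0.04 m / 0.4 = 0.1, 0.009 rad / 1.5708 = 0.0057.

```bash
python3 - <<'E'
from h import *
o=r.get_obs();Rc=Ro.from_rotvec(o["orientation"]).as_matrix()
for k in(.06,.073,.086):
    X=o["tcp_pos"]+k*Rc[:,2];t=proj("top",X)[0];s=proj("side",X)[0];print(k,(t-[125,150])*4,(s-[160,170])*2.4+[480,0])
E
echo '[0.01,0,0.0375,0,0,0,0.02,0,0.075,0,0.0045,0.0057,0.02,0,0.1,0,0.0045,0.0057,0.02,0,0.125,0,0.0045,0.0057,0.02,0,0.125,0,0.0045,0.0057]' > rows.txt && python3 drive.py rows.txt |tail -3; python3 go.py 56 104 10
```

```text
0.06 [160.49485507 111.4693337 ] [589.20705303 148.26180192]
0.073 [164.22408647 108.20439544] [585.15967586 157.03806242]
0.086 [167.86946885 105.01327991] [581.18630476 165.65347758]
contact_force: [-0.5, 0.0, 0.2]
grip_width: -0.0001
gripper_force: 0.0
t 2.9 tip panel mm [ 60.1 102.3  29.2] world [0.627 0.216 0.111] F panel [-0.37  0.07  0.32]
shift [-0.0038 -0.0017  0.0191] turn [-0.0009 -0.0058 -0.0036] tcp target [0.604 0.216 0.161]
```

In the tool's units: 0.02 m / 0.4 = 0.05, 0.014 m / 0.4 = 0.035.

```bash
echo '[-0.0075,-0.005,0.0175,0,0,0,-0.0075,-0.005,0.035,0,0,0,-0.0075,-0.005,0.05,0,0,0,-0.0075,-0.005,0.05,0,0,0]' > rows.txt && python3 drive.py rows.txt |tail -3; python3 go.py 56 104 10
python3 - <<'E'
from bench import r
import cv2,numpy as np
b=r.grab_frame("side")[0][190:310,170:270]
cv2.imwrite("pics/v2.png",cv2.resize(b,None,fx=5,fy=5,interpolation=3))
E
```

```text
contact_force: [0.1, -0.3, -0.0]
grip_width: 0.0004
gripper_force: 0.0
t 3.3 tip panel mm [ 57.7 104.8   9.7] world [0.631 0.218 0.092] F panel [ 0.09 -0.34 -0.08]
shift [-0.0012  0.0007 -0.0003] turn [-0.0014 -0.0068 -0.0034] tcp target [0.604 0.216 0.161]
```

View pics/v2.png

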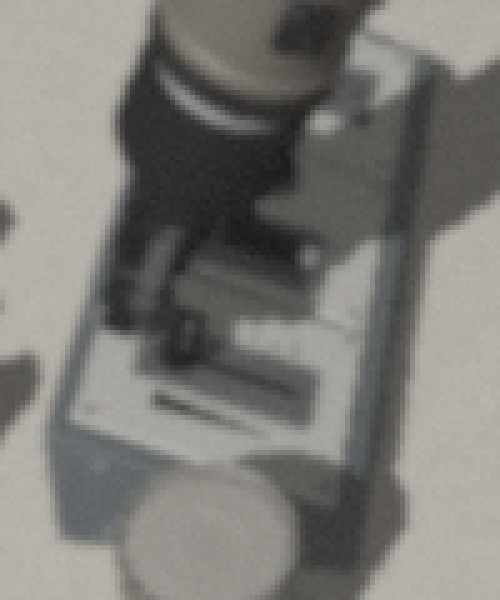

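The fingertip (125,315) sits just upslope of the dimmer grip (185,330). Now I'll push it down the slope.

In the tool's units: -0.05 m / 0.4 = -0.125, -0.04 m / 0.4 = -0.1, 0.006 rad / 1.5708 = 0.0038.

```bash
echo '[-0.025,0,0,0,0.0038,0.0019,-0.05,0,0,0,0.0038,0.0019,-0.075,0,0,0,0.0038,0.0019,-0.1,0,0,0,0.0038,0.0019,-0.125,0,0,0,0.0038,0.0019]' > rows.txt && python3 drive.py rows.txt |tail -3; python3 go.py -12 104 10; echo '[-0.01,0,0,0,0,0,-0.02,0,0,0,0,0,-0.03,0,0,0,0,0,-0.03,0,0,0,0,0]' > rows.txt && python3 drive.py rows.txt |tail -3; python3 go.py -12 104 10
```

```text
contact_force: [0.9, 1.1, 2.7]
grip_width: 0.0006
gripper_force: 0.9
t 3.85 tip panel mm [  8.4 105.2  10.5] world [0.584 0.216 0.076] F panel [1.84 1.09 2.25]
shift [-0.0193  0.0012  0.0002] turn [-0.0022 -0.0147 -0.0067] tcp target [0.541 0.211 0.137]
contact_force: [0.3, -0.3, -0.0]
grip_width: 0.0002
gripper_force: 0.0
t 4.25 tip panel mm [ -3.9 105.4   9.9] world [0.573 0.215 0.071] F panel [ 0.27 -0.35 -0.11]
shift [-0.0071  0.0013 -0.0002] turn [-0.0019 -0.0133 -0.0061] tcp target [0.541 0.211 0.137]
```

In the tool's units: -0.003 m / 0.4 = -0.0075, -0.0015 m / 0.4 = -0.0038.

```bash
for i in 1 2 3; do echo '[-0.0038,0,0,0,0,0,-0.0075,0,0,0,0,0,-0.0075,0,0,0,0,0]' > rows.txt && python3 drive.py rows.txt |tail -1; python3 go.py -12 104 10|head -1;done
```

```text
gripper_force: 0.4
t 4.55 tip panel mm [ -6.4 105.4   9.9] world [0.571 0.215 0.071] F panel [ 0.99 -1.12  0.12]
gripper_force: 0.3
t 4.85 tip panel mm [ -9.6 105.3   9.9] world [0.568 0.215 0.069] F panel [0.76 0.27 0.53]
gripper_force: 1.9
t 5.15 tip panel mm [-11.5 105.3  10. ] world [0.566 0.214 0.069] F panel [ 3.84  0.2  -1.19]
```

In the tool's units: -0.002 m / 0.4 = -0.005, -0.0015 m / 0.4 = -0.0038.

```bash
for i in 1 2; do echo '[-0.0038,0,0,0,0,0,-0.005,0,0,0,0,0,-0.005,0,0,0,0,0]' > rows.txt && python3 drive.py rows.txt |tail -1; python3 go.py -12 104 10|head -1;done
```

```text
gripper_force: 4.2
t 5.45 tip panel mm [-11.6 105.4  10.1] world [0.566 0.214 0.069] F panel [ 8.37  0.15 -5.5 ]
gripper_force: 6.2
t 5.75 tip panel mm [-11.7 105.4  10.3] world [0.565 0.215 0.069] F panel [13.23 -0.5  -8.48]
```

End stop reached: 13 N with no motion. Back off, lift, and go above the button.

In the tool's units: -0.07 m / 0.4 = -0.175, -0.04 m / 0.4 = -0.1, 0.013 rad / 1.5708 = 0.0083.

```bash
echo '[0.03,0,0,0,0,0,0.04,0,-0.025,0,0,0,0.04,0,-0.1,0,0.0083,0.0038,0.04,0,-0.175,0,0.0083,0.0038,0.04,0,-0.175,0,0.0083,0.0038]' > rows.txt && python3 drive.py rows.txt |tail -1; python3 go.py 0 -27 70
python3 - <<'E'
from bench import r
import cv2,numpy as np
b=r.grab_frame("side")[0][190:310,170:270]
cv2.imwrite("pics/v3.png",cv2.resize(b,None,fx=5,fy=5,interpolation=3))
E
```

```text
gripper_force: 0.0
t 6.25 tip panel mm [  0.6 106.1  82.8] world [0.552 0.214 0.141] F panel [ 0.78  1.11 -0.04]
shift [0.0029 0.1328 0.0123] turn [-0.0039 -0.0302 -0.0124] tcp target [0.54  0.08  0.198]
```

View pics/v3.png

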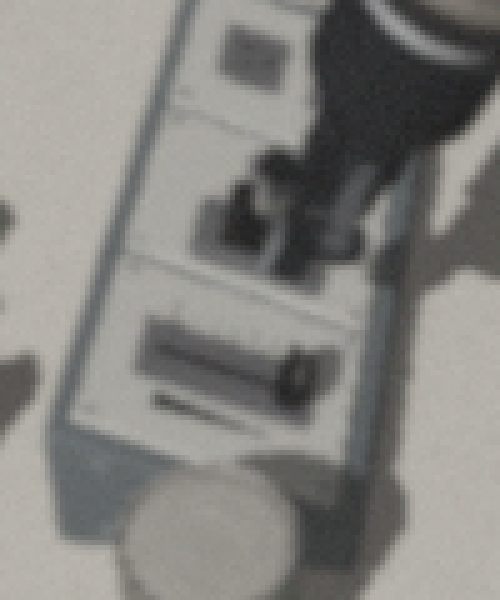

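The dimmer is at its low end (295,375) and the lever is still up (245,215). Next, over to the button.

In the tool's units: 0.133 m / 0.4 = 0.3325, 0.03 m / 0.4 = 0.075, -0.03 rad / 1.5708 = -0.0191.

```bash
echo '[0.005,0.1,0,0,-0.0191,-0.0076,0.0075,0.2,0,-0.0025,-0.0191,-0.0076,0.0075,0.3,0,-0.0025,-0.0191,-0.0076,0.0075,0.3325,0.025,-0.0025,-0.0191,-0.0076,0.0075,0.3325,0.075,-0.0025,-0.0191,-0.0076]' > rows.txt && python3 drive.py rows.txt |tail -1;echo '[0,0,0.025,0,0,0,0,0,0.05,0,0,0,0,0,0.05,0,0,0]' > rows.txt && python3 drive.py rows.txt |tail -1; python3 go.py 0 -27 14
```

```text
gripper_force: 0.0
gripper_force: 0.0
t 7.1 tip panel mm [ -1.7 -27.1  28.4] world [0.578 0.083 0.089] F panel [-0.39 -0.1   0.34]
shift [ 0.0014 -0.      0.0144] turn [0.0015 0.0058 0.0012] tcp target [0.559 0.081 0.145]
```

In the tool's units: 0.013 m / 0.4 = 0.0325, 0.012 m / 0.4 = 0.03, 0.006 rad / 1.5708 = 0.0038.

```bash
echo '[0.0038,0,0.0175,0,0.0038,0,0.0038,0,0.03,0,0.0038,0,0.0038,0,0.0325,0,0.0038,0]' > rows.txt && python3 drive.py rows.txt |tail -1; python3 go.py 0 -27 8; for i in 1 2 ; do echo '[0,0,0.0025,0,0,0,0,0,0.005,0,0,0,0,0,0.005,0,0,0]' > rows.txt && python3 drive.py rows.txt |tail -1; python3 go.py 0 -27 8|head -1;done
```

```text
gripper_force: 0.0
t 7.4 tip panel mm [  1.3 -27.9  16.5] world [0.585 0.082 0.079] F panel [-0.18  0.28  0.17]
shift [-0.0012 -0.0008  0.0085] turn [ 0.002  -0.0027 -0.    ] tcp target [0.561 0.082 0.139]
gripper_force: 0.0
t 7.7 tip panel mm [  1.6 -28.2  14.9] world [0.585 0.082 0.078] F panel [ 0.84 -0.13 -1.1 ]
gripper_force: 0.0
t 8.0 tip panel mm [  1.5 -28.3  12.8] world [0.586 0.082 0.076] F panel [-0.51 -0.51 -0.68]
```

```bash
for i in 1 2 3 ; do echo '[0,0,0.0025,0,0,0,-0.0013,-0.0013,0.005,0,0,0,-0.0013,-0.0013,0.005,0,0,0]' > rows.txt && python3 drive.py rows.txt |tail -1; python3 go.py 0 -27 8|head -1;done
```

```text
gripper_force: 1.6
t 8.3 tip panel mm [  1.5 -28.1  10.9] world [0.587 0.082 0.074] F panel [ 0.81 -1.37  2.64]
gripper_force: 0.9
t 8.6 tip panel mm [  0.5 -27.1   8.7] world [0.586 0.083 0.072] F panel [ 0.58 -0.9   0.92]
gripper_force: 3.0
t 8.9 tip panel mm [  0.1 -26.8   7. ] world [0.587 0.083 0.07 ] F panel [ 0.18 -1.79  6.15]
```

In the tool's units: 0.001 m / 0.4 = 0.0025.

```bash
echo '[0,0,0.0025,0,0,0,0,0,0.0025,0,0,0]' > rows.txt && python3 drive.py rows.txt |tail -1; python3 go.py -50 25 60
python3 - <<'E'
from bench import r
import cv2,numpy as np
a=r.grab_frame("top")[0][155:220,150:235];b=r.grab_frame("side")[0][190:310,170:270]
c=np.hstack([cv2.resize(a,(425,325),interpolation=3),cv2.resize(b,(270,325),interpolation=3)])
cv2.imwrite("pics/v4.png",c)
E
```

```text
gripper_force: 8.8
t 9.1 tip panel mm [  0.2 -26.7   6.7] world [0.587 0.084 0.07 ] F panel [-2.25 -2.02 17.94]
shift [-0.0497 -0.0514 -0.0536] turn [ 0.0025 -0.0035 -0.0005] tcp target [0.493 0.129 0.171]
```

View pics/v4.png

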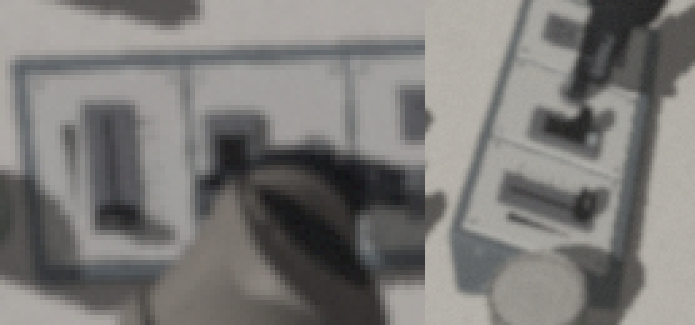

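Button bottomed (18 N) and the lever now appears dropped (585,120). I'll lift straight off, then stand downslope of the lever and check.

In the tool's units: -0.056 m / 0.4 = -0.14, -0.0514 m / 0.4 = -0.1285.

```bash
echo '[0,0,-0.0375,0,0,0,0,0,-0.1,0,0,0,-0.05,0,-0.14,0,0,0,-0.125,-0.05,-0.14,0,0,0,-0.14,-0.1285,-0.14,0,0,0]' > rows.txt && python3 drive.py rows.txt |tail -1; echo '[0,0,0,0,0,0,0,0,0,0,0,0]' > rows.txt && python3 drive.py rows.txt |tail -1; python3 go.py -48 25 24
python3 - <<'E'
from bench import r
import cv2,numpy as np
b=r.grab_frame("side")[0][190:310,170:270]
cv2.imwrite("pics/v5.png",cv2.resize(b,None,fx=5,fy=5,interpolation=3))
E
```

```text
gripper_force: 0.0
gripper_force: 0.0
t 9.9 tip panel mm [-56.7  26.1  61.5] world [0.511 0.131 0.102] F panel [ 0.68 -0.69 -0.71]
shift [0.0088 0.0011 0.0375] turn [ 0.001  -0.0022  0.0022] tcp target [0.507 0.13  0.138]
```

View pics/v5.png

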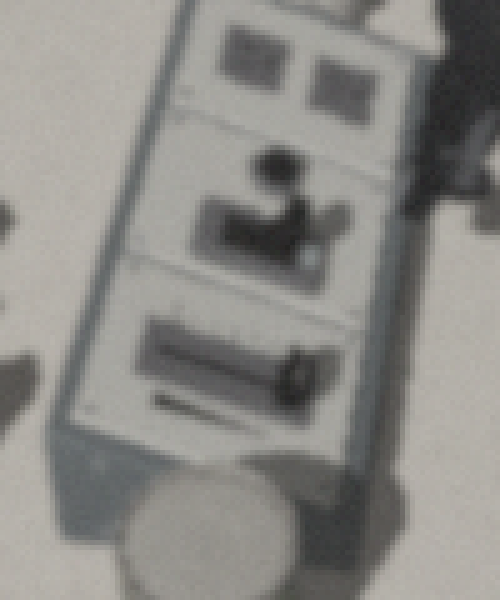

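The lever has dropped: its tip is at (300,215), where it stood at (240,195) before. Now descend and push it up.

In the tool's units: 0.038 m / 0.4 = 0.095, 0.02 m / 0.4 = 0.05.

```bash
echo '[0.0075,0.0025,0.05,0,0,0,0.015,0.0025,0.095,0,0,0,0.015,0.0025,0.095,0,0,0]' > rows.txt && python3 drive.py rows.txt |tail -1; python3 go.py -5 25 24; echo '[0.02,0,0,0,0,0,0.04,0,0,0,0,0,0.055,0,0,0,0,0,0.07,0,0,0,0,0,0.08,0,0,0,0,0]' > rows.txt && python3 drive.py rows.txt |tail -1; python3 go.py -5 25 24;echo '[0.01,0,0,0,0,0,0.02,0,0,0,0,0,0.025,0,0,0,0,0,0.025,0,0,0,0,0]' > rows.txt && python3 drive.py rows.txt |tail -1; python3 go.py -5 25 24
```

```text
gripper_force: 0.0
t 10.25 tip panel mm [-50.5  22.1  22. ] world [0.531 0.129 0.067] F panel [-0.14 -0.58  0.09]
shift [ 0.0456 -0.0027 -0.002 ] turn [ 0.004  -0.0005 -0.0022] tcp target [0.548 0.133 0.153]
gripper_force: 0.4
t 10.75 tip panel mm [-17.2  23.5  24. ] world [0.561 0.132 0.08 ] F panel [0.23 0.45 0.23]
shift [ 0.0124 -0.0014  0.0001] turn [ 0.0019 -0.0036 -0.0012] tcp target [0.548 0.133 0.153]
gripper_force: 0.0
t 11.15 tip panel mm [-7.5 23.8 23.7] world [0.57  0.133 0.083] F panel [ 0.08 -0.31  0.14]
shift [ 0.0027 -0.001  -0.0003] turn [ 0.0017 -0.0035 -0.0007] tcp target [0.548 0.133 0.153]
```

In the tool's units: 0.002 m / 0.4 = 0.005, 0.001 m / 0.4 = 0.0025.

```bash
for i in 1 2; do echo '[0.0025,0,0,0,0,0,0.005,0,0,0,0,0,0.005,0,0,0,0,0]' > rows.txt && python3 drive.py rows.txt |tail -1; python3 go.py -5 25 24|head -1;done
```

```text
gripper_force: 0.0
t 11.45 tip panel mm [-6.  23.8 23.7] world [0.572 0.133 0.084] F panel [ 0.84 -0.68 -0.54]
gripper_force: 0.0
t 11.75 tip panel mm [-3.8 23.7 23.7] world [0.574 0.133 0.084] F panel [-0.36 -1.36  0.52]
```

Back away downslope, lift, and look.

In the tool's units: -0.09 m / 0.4 = -0.225, -0.06 m / 0.4 = -0.15.

```bash
echo '[-0.05,0,0,0,0,0,-0.1,0,0,0,0,0,-0.125,0,-0.05,0,0,0,-0.15,0,-0.15,0,0,0,-0.15,0,-0.225,0,0,0]' > rows.txt && python3 drive.py rows.txt |tail -1; echo '[0,0,0,0,0,0,0,0,0,0,0,0]' > rows.txt && python3 drive.py rows.txt |tail -1
python3 - <<'E'
from bench import r
import cv2,numpy as np
b=r.grab_frame("side")[0][190:310,170:270]
cv2.imwrite("pics/v6.png",cv2.resize(b,None,fx=5,fy=5,interpolation=3))
E
```

```text
gripper_force: 0.0
gripper_force: 0.0
```

View pics/v6.png

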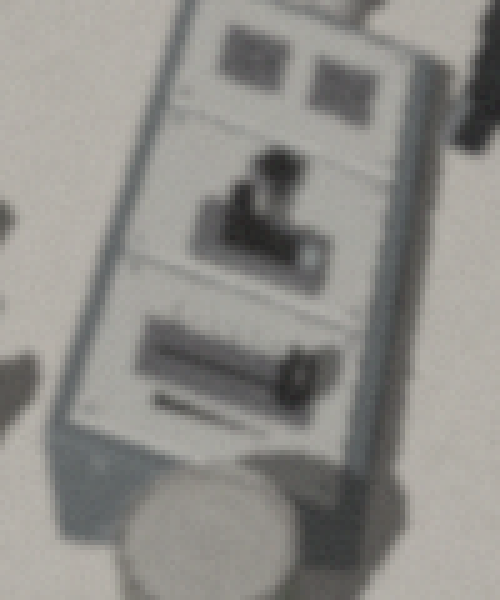

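The lever is fully up again (tip at (242,195), as at the start). The dimmer is at its off end (295,375), and the robot is clear of everything.

```bash
python3 -c "
from bench import r
print(r.hand_in())"
```

```text
the job is handed in; nothing more can be done
None
```

The safety test is done and handed in at about 12.5 s: dimmer off, breaker dropped by the test button alone, lever pushed back fully up, and nothing around the console touched.

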